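Set a lens stage on its riser block with a ratchet stand

TASK

Pull the lens stage up by the black bar handle, click by click past the spring pawl, until the pawl holds it on its own high enough for the steel riser block to go under. Slide the riser along the tray fully home and seat it with a steady push of about 12 N against the stop at the end of its channel, never 25 N; then push the pawl's tail pad down lightly, well under 20 N, until the stage has settled on the riser, and let go. Do not touch the lens, and leave the other things on the bench where they are.

Things in the scene. Friction and masses are not known exactly. Their poses are not given: they have to be found in the camera images.
- stand: Fixed ratchet stand, z up. Origin on the table under the middle of the stage. Grey base plate 10 mm thick, x +-65, y -300 (open tray) to +110 mm (rail and pawl end). Channel along y, 43 mm wide, ribs 10 mm high, from y -55 on; flared mouth y -100 (about 61 mm wide) to -55. Across its end a 12 mm high stop bar, face anywhere in y +27 to +42: feel for it. Rail foot and pawl brackets: x +-19.5, y 62 to 118, up to z 85.
- riser_mid (a point): Centre of the loose steel riser block: 40 mm wide (x), 130 long (y), 46 high, 0.35 to 0.6 kg (slides at 1 to 5 N). It starts on the tray before the channel, length roughly along stand y. Home, its leading end meets the stop, so its centre is at stand x 0, y -38 to -23, z 33 mm; 43 mm or more still sticks out from under the stage, so it can be pushed on its outer end.
- carriage (a joint): Height of the sliding carriage (stage, lens, rail, handle; about 0.65 kg), m, 0 to 0.068 (hard stops); it starts at tooth 0, 1 or 2. The pawl holds it at 0, .012, .024, .036, .048, .060; between these it drops back to the one below. Clears the riser from .036; on the riser it reads .032. Damped, 110 N per m/s: a pull at 40 mm/s takes 10 to 25 N; freed, it sinks at about 50 mm/s.
- handle (a point): Centre of the black bar handle on top of the rail: 70 mm along stand x, 16 mm across (stand y), 20 mm high; at stand (0, 75, 180) mm when the carriage reads 0, and rises with it. Pinch it across its 16 mm from above and pull straight up.
- stage_under (a point): Centre of the underside of the square aluminium stage plate, 90 x 90 x 10 mm; at stand (0, 0, 24) mm when the carriage reads 0. The lens (64 mm diameter, 80 mm high) stands on the plate.
- pawl_pad (a point): Middle of the top of the steel pad (30 x 26 x 5 mm) at the outer end of the pawl's tail, at stand (0, 155, 88) mm at rest; nothing beneath it. Pressing it down (about 3 to 7 N) swings it about the pivot at stand (0, 100, 75.5) mm.
- pawl (a joint): Angle of the pawl, rad: 0 to 0.06 when engaged under a tooth, grows as the tail pad goes down; a spring returns it. The rail is free only above about 0.24; it meets its hard end stop at 0.27 (pad about 15 mm down). Between teeth it rides on a tooth's slope, at up to 0.22.
Things that resemble listed ones, but are neither listed nor needed, are in the scene too. What is shaped like the part that bears riser_mid but purple or red is not meant.

How it is judged:
On the way, in this order (a step that is already met when the one before it is completed fails the run):
1. the stage is raised high enough for the riser and held by the pawl alone, hands off the carriage (value of joint carriage above 0.0345 m and contact force between each of the arm, the fingers and carriage below 0.1 N and value of joint pawl below 0.1 rad), for 0.3 s.
2. the riser is seated against the stop by a steady push of 6 to 18 N, with the stage still up (y of riser_mid in the frame of stop above -0.071 m and contact force between riser and stop between 6 and 18 N and value of joint carriage above 0.0345 m), for 0.2 s.
3. the pawl is pressed clear of the rail (value of joint pawl above 0.225 rad), for 0.05 s.
At the end, for the whole second after the job is handed in: The stage rests on the riser (carriage reading 0.030 to 0.0335, at rest, bearing on the riser with over 1 N), and the riser is home to within 2.5 mm of the stop (value of joint carriage between 0.03 and 0.0335 m and velocity of joint carriage between -0.005 and 0.005 m/s and contact force between carriage and riser above 1 N and y of riser_mid in the frame of stop above -0.0715 m); the robot touches nothing.
It fails at once if the pawl is pressed with more than 20 N (contact force between any of the fingers, the arm and pawl above 20 N).
It fails at once if the riser is rammed against the stop with more than 25 N (contact force between riser and stop above 25 N).
It fails at once if the lens is touched (contact force between any of the fingers, the arm and lens above 1 N).
It fails at once if another thing on the bench is moved by more than 20 mm (distance of any of screwdriver, lens_cap, mallet, spanner, cleaner, notes, tube_ring from where it was at the start of the episode above 0.02 m).
It also fails if it takes over 64 s, if anything falls off the work surface, if the arm or the gripper's body presses on something with over 40 N, if the wrist force passes 120 N, or if a joint passes its speed limit or range.

ROBOT

A 6-joint arm with a two-finger parallel gripper is mounted at the origin on the work surface. World frame = base frame: x ahead of the robot, y to its left, z up, the work surface at z = 0. Lengths are in m, angles in rad, forces in N, time in s.
With the tool pointing down it reaches from about 0.425 to 0.95 m from the base axis. Payload 3.5 kg.
Tool frame: the origin (TCP) lies at the very end of the fingers, on their centre line; the grasp point (between the pads) lies 19 mm behind it (manip.pinch_z is the distance from the TCP to the grasp point, in m); y points along the fingers, x is the direction in which the jaws open and shut, and the axes are right-handed (so a half turn about y gives the same grasp; the last joint's range is limited). The gripper opens to 85 mm and grips with 20 to 120 N. Pads are 22 mm wide; open, the fingers measure 114 mm over their backs; the gripper's body (76 mm by 85 mm) begins 54 mm behind the grasp point. The pads swing forward as they close: fully open they stand 13 mm farther back than shut.
Start: joints at [-1.254, 0.286, 1.577, -0, 1.279, -0.15], TCP at [0.304, -0.603, 0.231] pointing down, gripper open.
Joint ranges: [-2.77, 2.77], [-0.9, 2.22], [0.21, 2.48], [-1.53, 4.67], [0.24, 2.81], [-2.84, 2.84]. Speed limits (rad/s): [2.79, 2.79, 3.14, 3.14, 3.14, 3.14].

INTERFACE

Orientations are given as a unit quaternion [x, y, z, w].
In Python, from bench import manip, planner, camera, workorder, spot_in, cut_out gives the robot as it stands. Calls block until the motion is done:
- manip.move_ptp(position, orientation): joint-space move of the TCP to a pose.
- manip.movel(position, vel=0.15, orientation=None): straight line of the TCP; orientation=None keeps the orientation; vel is the mean speed in m/s.
- manip.goto_joints(angles): joint-space move.
- manip.gripper_to(opening): finger opening in m; the grip force is fixed at half the most; returns when the fingers have stopped.
- manip.sleep(seconds).
- planner.inverse_kinematics(position, orientation): joint angles nearest the present ones, or None.
- camera(name): name is "scene" or "top" or "wrist"; returns a dict with "image" (480x640x3 uint8, red, green, blue), "fx", "fy", "cx", "cy" (pixels), "D" ([k1, k2, p1, p2, k3] as OpenCV has them; the pictures are not rectified), "eye" and "orientation" of the camera in the world; the wrist camera has in their place "tool_from_camera" (4x4, takes a point from camera to tool coordinates, whose origin is the TCP and whose axes are the tool frame's). Camera axes: x right, y up, looking along -z (the intrinsics and any distortion apply to the point x, -y, -z); pixel columns grow to the right and rows downward; lengths in m; the calibration is good to about 2 mm. A picture is of the moment at which its call begins: read the wrist's pose just before it. There is no depth.
A pose or a line that the arm cannot do raises manip.Unreachable and nothing moves.
- workorder.close_job(): hands the job in, once; it reports no verdict.
Trained networks look in the newest picture that a camera, given by its name, has taken for a name from the list of things; names that differ only in an ending like _2 or _b are one class to them, and where a whole thing is asked for, a point or a joint stands for the part that bears it (a point fixed in the world has none). Each returns a list of dicts, best first, with "confidence" (0 to 1); they miss things now and then, are a little off and sometimes report something else, mostly with a low value. They report only what shows in the picture. A call takes as long as a camera call. They do not tell look-alikes from the thing itself.
- spot_in(name, camera): "at" ([x, y, z] in m, in world coordinates, good to about 4 mm: the middle of the surface that is visible of it).
- cut_out(name, camera): "pixels" (480x640 bool, what is visible of it).
Readings, each from a call of its own:
- manip.current_clock(): time.
- manip.current_joint_positions(): joint angles.
- manip.current_dq(): joint speeds.
- manip.current_effort(): joint torques, N m.
- manip.current_eef_pos(): TCP position.
- manip.current_orientation(): TCP orientation.
- manip.current_contact_force(): force on the tool from outside, world axes, zero at the start.
- manip.current_moment(): the same for the moment, N m.
- manip.current_grip_width(): finger opening in m.
Only numpy, scipy, OpenCV 4.12 (cv2) and the standard library are available. Lean on these libraries where they do the work, as an engineer would, in place of code of your own. Each camera call takes 0.05 s, during which the arm holds its last target. There are 200 camera calls.

## Working session

There is one attempt and no reset: what is moved stays moved. The work goes in short steps, each a Python script; the robot and the scene stay as the last script left them, time stands still between calls to the robot, and variables do not carry over. Pictures are saved under pics/ and viewed, about 8 in all and at most 12, crops included, and the job is handed in when it is done.

```bash
ls; mkdir -p pics; python3 - <<'E'
from bench import manip, planner, camera, workorder, spot_in, cut_out
import cv2
for c in ("scene","top"):
    d=camera(c); cv2.imwrite(f"pics/{c}0.png",d["image"][:,:,::-1])
    print(c,d["eye"],d["orientation"],d["fx"],d["fy"],d["cx"],d["cy"],d["D"])
    for n in ("stand","riser_mid","carriage","handle","stage_under","pawl_pad","pawl"):
        try: print(n,[(r["at"],round(r["confidence"],2)) for r in spot_in(n,c)])
        except Exception as e: print(n,e)
print(manip.current_clock(),manip.current_orientation(),manip.current_contact_force(),manip.current_grip_width(),manip.pinch_z)
E
```

```text
pics
scene [ 1.04172929 -0.02568723  0.82375923] [0.25472157 0.24783611 0.64486857 0.6766378 ] 476.9265377541911 476.9265377541911 320.0208070079863 236.90347517118718 [-0.0450954  0.         0.         0.         0.       ]
stand [([0.57, 0.0428, 0.0121], 0.95)]
riser_mid [([0.3895, 0.0025, 0.0485], 0.94), ([0.5704, -0.1156, 0.0529], 0.92), ([0.5796, -0.3172, 0.0481], 0.86), ([0.2625, -0.2951, 0.0474], 0.61), ([0.3674, -0.1694, 0.0447], 0.6)]
carriage [([0.5585, 0.0894, 0.0943], 0.86), ([0.5705, 0.0435, 0.0114], 0.59)]
handle [([0.5588, 0.0884, 0.0978], 0.82)]
stage_under [([0.5584, 0.0886, 0.105], 0.92)]
pawl_pad [([0.539, 0.2226, 0.0792], 0.58)]
pawl [([0.5439, 0.2217, 0.0859], 0.53)]
top [ 0.3271264  -0.01452038  1.51499504] [ 0.03372182 -0.01965712 -0.70013591  0.71294189] 603.3417506226625 603.3417506226625 318.377163883712 230.99517968608117 [0.06499665 0.         0.         0.         0.        ]
stand [([0.5401, 0.015, 0.0101], 0.88), ([0.5396, 0.0877, 0.1206], 0.18)]
riser_mid [([0.3669, -0.0003, 0.0455], 0.92), ([0.3506, -0.1659, 0.0482], 0.75), ([0.556, -0.1169, 0.0535], 0.71), ([0.5739, -0.3181, 0.0442], 0.71), ([0.2446, -0.3017, 0.0429], 0.63)]
carriage [([0.5398, 0.0904, 0.1179], 0.69), ([0.5362, 0.2213, 0.0863], 0.4)]
handle [([0.5404, 0.0885, 0.1182], 0.76)]
stage_under [([0.5397, 0.0895, 0.1202], 0.81)]
pawl_pad [([0.5354, 0.2214, 0.0871], 0.57)]
pawl [([0.5393, 0.2262, 0.084], 0.78)]
0.8 [ 0.60208639 -0.37079914  0.37082489 -0.60207049] [ 0.31081089  0.0735372  -0.99477427] 0.08509676388088183 0.0187
```

View images.

View pics/scene0.png

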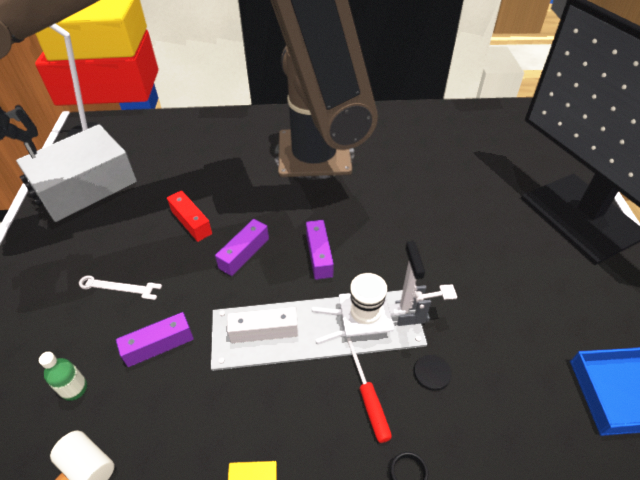

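View pics/top0.png

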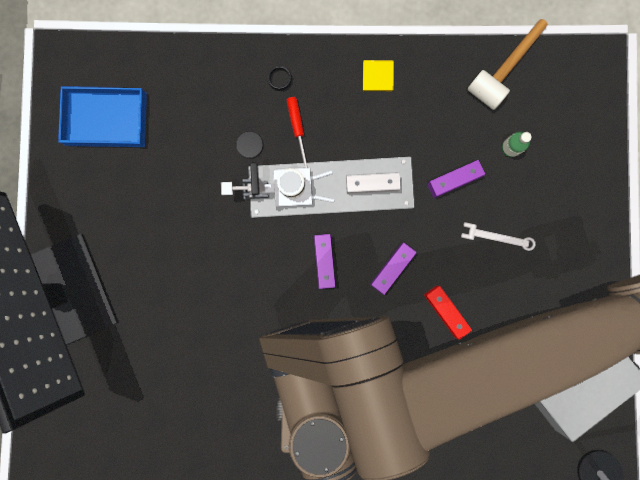

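```bash
cat > h.py <<'E'
from bench import manip, planner, camera, workorder, spot_in, cut_out
import numpy as np, cv2
from scipy.spatial.transform import Rotation as R
from scipy.optimize import least_squares
def K(d): return np.array([[d["fx"],0,d["cx"]],[0,d["fy"],d["cy"]],[0,0,1.]])
def rays(d,px):
    u=cv2.undistortPoints(np.float64(px).reshape(-1,1,2),K(d),np.float64(d["D"]))[:,0]
    v=np.c_[u[:,0],-u[:,1],-np.ones(len(u))]; return R.from_quat(d["orientation"]).apply(v)
def plane(d,px,z):
    v=rays(d,px); e=np.array(d["eye"]); return e+v*((z-e[2])/v[:,2])[:,None]
def proj(d,P):
    c=R.from_quat(d["orientation"]).inv().apply(np.atleast_2d(P)-np.array(d["eye"]))*[1,-1,-1]
    return cv2.projectPoints(c,np.zeros(3),np.zeros(3),K(d),np.float64(d["D"]))[0][:,0]
def tri(ds,pxs):
    A=0;b=0
    for d,p in zip(ds,pxs):
        v=rays(d,[p])[0]; v/=np.linalg.norm(v); M=np.eye(3)-np.outer(v,v); A=A+M; b=b+M@np.array(d["eye"])
    return np.linalg.solve(A,b)
def cen(m): return np.argwhere(m)[:,::-1].mean(0)
E
cat > m1.py <<'E'
from h import *
D={}
for c in ("top","scene"):
    d=camera(c); D[c]=d
    r=cut_out("stand",c); m=r[0]["pixels"].astype(np.uint8)
    hull=cv2.convexHull(np.argwhere(m)[:,::-1].astype(np.float32))[:,0]
    q=plane(d,hull,0.010)[:,:2]
    print(c,"stand rect",cv2.minAreaRect((q*1000).astype(np.float32)))
    for n in ("riser_mid","handle","pawl_pad","stage_under"):
        for s in cut_out(n,c):
            mm=s["pixels"]; p=cen(mm)
            rect=cv2.minAreaRect((plane(d,np.argwhere(mm)[:,::-1],{"riser_mid":.056,"handle":.2,"pawl_pad":.088,"stage_under":.06}[n])[:,:2]*1000).astype(np.float32))
            print(c,n,round(s["confidence"],2),mm.sum(),p.round(1),np.round(rect[0]),np.round(rect[1]),round(rect[2],1), d["image"][mm].mean(0).round())
for c,box in (("top",(210,140,430,230)),("scene",(195,230,475,380))):
    x0,y0,x1,y1=box; cv2.imwrite(f"pics/{c}1.png",cv2.resize(D[c]["image"][y0:y1,x0:x1,::-1],None,fx=800/(x1-x0),fy=800/(x1-x0),interpolation=cv2.INTER_CUBIC))
E
python3 m1.py
```

```text
top stand rect ((551.6828002929688, 23.690673828125), (135.18763732910156, 479.6067199707031), 3.3378982543945312)
top riser_mid 0.88 924 [393.3 268.5] [ 351. -167.] [ 42. 128.] 53.9 [166.  99. 190.]
top riser_mid 0.79 925 [324.4 261.1] [365.  -1.] [134.  42.] 6.8 [172. 108. 194.]
top riser_mid 0.77 962 [372.4 183.1] [ 556. -115.] [ 45. 131.] 2.6 [224. 219. 218.]
top riser_mid 0.71 993 [456.  178.3] [ 571. -315.] [ 43. 138.] 23.7 [161.  89. 186.]
top riser_mid 0.66 1062 [447.3 312.7] [ 247. -294.] [133.  48.] 38.3 [215.  51.  44.]
top handle 0.63 1672 [285.2 185.2] [526.  96.] [136.  85.] 86.5 [196. 197. 198.]
top pawl_pad 0.67 176 [231.1 187.4] [536. 214.] [26. 67.] 1.0 [225. 226. 226.]
top stage_under 0.62 1795 [284.  185.1] [550. 110.] [103. 149.] 1.0 [192. 193. 194.]
scene stand rect ((539.3037719726562, 23.43682861328125), (239.1256866455078, 510.0826416015625), 21.203699111938477)
scene riser_mid 0.96 2163 [153.8 339.4] [ 593. -314.] [ 67. 127.] 24.9 [171.  75. 199.]
scene riser_mid 0.89 1010 [189.6 215.8] [ 277. -293.] [163.  49.] 36.0 [229.  46.  42.]
scene riser_mid 0.77 1594 [241.9 247. ] [ 375. -165.] [ 71. 150.] 53.0 [153.  67. 183.]
scene riser_mid 0.6 1146 [319.6 249.1] [389.  -3.] [159.  45.] 5.3 [174.  77. 204.]
scene handle 0.93 3571 [378.1 298.8] [600.  97.] [102. 220.] 47.8 [198. 194. 193.]
scene pawl_pad 0.86 338 [439.1 292.9] [538. 207.] [31. 77.] 0.6 [243. 239. 238.]
scene stage_under 0.9 3580 [378.2 298.9] [502. 123.] [123. 272.] 48.8 [198. 195. 193.]
```

View pics/top1.png

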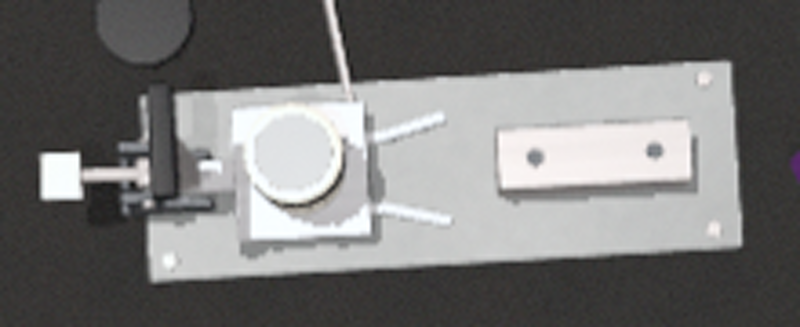

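View pics/scene1.png

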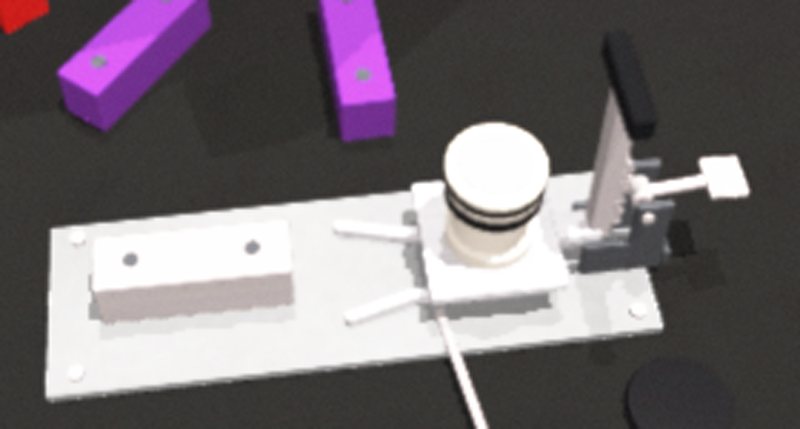

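```bash
cat > m2.py <<'E'
from h import *
T,S=camera("top"),camera("scene")
tc=lambda p:(np.array(p)+.5)/3.636+[210,140]-.5
sc=lambda p:(np.array(p)+.5)/2.857+[195,230]-.5
# (cam, pixel, stand mm, carriage?)
L=[(T,tc(p),q,k) for p,q,k in [((730,61),(65,-300,10),0),((742,246),(-65,-300,10),0),((150,283),(-65,110,10),0),((162,140),(0,75,190),1),((60.5,176),(0,155,88),0)]]
L+=[(S,sc(p),q,k) for p,q,k in [((52,228),(-65,-300,10),0),((47,398),(65,-300,0),0),((662,328),(65,110,10),0),((630,82),(0,75,190),1),((724,176),(0,155,88),0)]]
def W(v,q,k):
    c,s=np.cos(v[2]),np.sin(v[2]); x,y,z=np.array(q)/1000
    return np.array([v[0]+c*x-s*y,v[1]+s*x+c*y,z+k*v[3]])
f=lambda v:np.concatenate([proj(d,W(v,q,k))[0]-p for d,p,q,k in L])
r=least_squares(f,[.55,.09,.04,.012]); print(r.x,r.fun.reshape(-1,2).round(1).tolist())
v=r.x
for d,g,n in ((T,tc,"top"),(S,sc,"scene")):
    Q=[(497,129),(688,120),(692,181),(500,190),(594,155)] if n=="top" else [(93,238),(290,222),(293,262),(97,280),(193,250)]
    P=plane(d,[g(p) for p in Q],.056); c,s=np.cos(v[2]),np.sin(v[2])
    e=P[:,:2]-v[:2]; print(n,"riser in stand mm",(np.c_[c*e[:,0]+s*e[:,1],-s*e[:,0]+c*e[:,1]]*1000).round(1).tolist())
print("handle",W(v,(0,75,180),1),"pad",W(v,(0,155,88),0))
h=tri((T,S),(tc((162,140)),sc((630,82))));p=tri((T,S),(tc((60.5,176)),sc((724,176)))); print("tri handle top",h,"pad",p)
print(R.from_quat(manip.current_orientation()).as_matrix().round(2).tolist())
E
python3 m2.py
```

```text
[0.54591293 0.08022737 0.07005797 0.00571224] [[1.3, 0.3], [1.2, 0.9], [0.5, -0.6], [0.8, 0.3], [0.8, -0.5], [0.1, -0.7], [0.7, 1.3], [1.5, -0.2], [0.5, -0.1], [0.9, -0.9]]
top riser in stand mm [[20.0, -132.0], [19.0, -259.7], [-22.2, -259.9], [-21.3, -131.7], [-1.1, -195.8]]
scene riser in stand mm [[-21.2, -263.6], [-18.3, -132.8], [12.8, -133.4], [11.4, -260.7], [-4.1, -198.0]]
handle [0.54066288 0.15504339 0.18571224] pad [0.53506282 0.23484714 0.088     ]
tri handle top [0.5410597  0.15541208 0.19602329] pad [0.53409899 0.23594141 0.08374163]
[[0.45, -0.0, 0.89], [-0.89, -0.0, 0.45], [-0.0, -1.0, -0.0]]
```

```bash
cat >> h.py <<'E'
V=np.array([0.5459,0.0802,0.0700])
def W(x,y,z,V=V):
    c,s=np.cos(V[2]),np.sin(V[2]); return np.array([V[0]+(c*x-s*y)/1e3,V[1]+(s*x+c*y)/1e3,z/1e3])
def Q(ang,tilt=0): # tool x at angle ang (rad) from world x, tool y down
    a=np.array([np.cos(ang),np.sin(ang),0]); y=np.array([0,0,-1.]); M=np.c_[a,y,np.cross(a,y)]
    return R.from_matrix(M).as_quat()
def wristcam(name):
    p=manip.current_eef_pos(); q=manip.current_orientation(); d=camera(name)
    M=np.eye(4); M[:3,:3]=R.from_quat(q).as_matrix(); M[:3,3]=p; M=M@d["tool_from_camera"]
    d["eye"]=M[:3,3]; d["orientation"]=R.from_matrix(M[:3,:3]).as_quat(); return d
E
python3 - <<'E'
from h import *
V0=V[2]
p=W(0,75,320)
for a in (V0-np.pi/2,V0+np.pi/2):
    print(a,planner.inverse_kinematics(p,Q(a)))
manip.move_ptp(p,Q(V0-np.pi/2))
d=wristcam("wrist"); cv2.imwrite("pics/w1.png",d["image"][:,:,::-1])
print(manip.current_clock(),manip.current_eef_pos(),manip.current_joint_positions(),d["eye"],p)
print(proj(d,[W(0,75,190),W(0,75,202),W(35,75,190),W(0,155,88)]).round(0).tolist())
for n in ("handle","pawl_pad"): print(n,[(s["at"],s["confidence"]) for s in spot_in(n,"wrist")])
E
```

```text
-1.5007963267948965 [ 9.88552437e-02 -1.83175038e-02  1.75334966e+00 -4.44089210e-16
  1.40656050e+00  1.59965157e+00]
1.6407963267948966 [ 9.88552437e-02 -1.83175038e-02  1.75334966e+00 -4.44089210e-16
  1.40656050e+00 -1.54194108e+00]
4.3667 [0.54086975 0.15439554 0.31982045] [ 9.77586136e-02 -1.79724349e-02  1.75332938e+00 -1.30657966e-04
  1.40652833e+00  1.59961520e+00] [0.60540961 0.15855654 0.46170516] [0.54065429 0.15501633 0.32      ]
[[323.0, 231.0], [323.0, 235.0], [323.0, 179.0], [237.0, 205.0]]
handle [([0.549, 0.1024, 0.1257], 0.88)]
pawl_pad [([0.5392, 0.2199, 0.081], 0.63)]
```

View pics/w1.png

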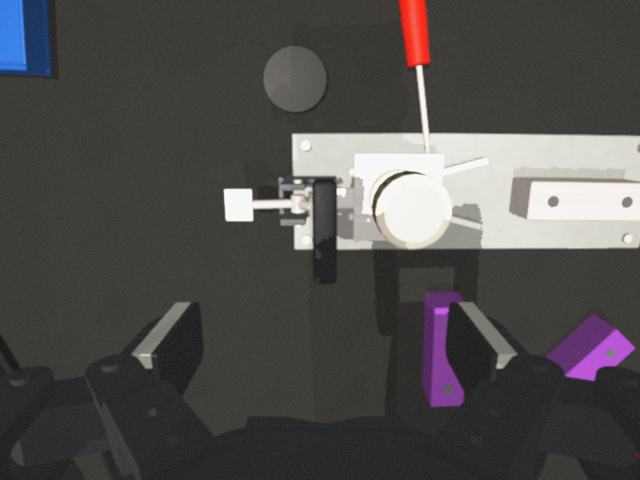

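```bash
python3 - <<'E'
from h import *
q=Q(V[2]-np.pi/2)
manip.gripper_to(.05)
manip.movel(W(0,74.2,166),.15,q); print("F0",manip.current_contact_force(),manip.current_eef_pos())
manip.gripper_to(0.0); w=manip.current_grip_width(); print("w",w,manip.current_contact_force())
if .012<w<.02:
    for dz in (8,17,25,33,41):
        manip.movel(W(0,74.2,166+dz),.03); print(dz,manip.current_contact_force().round(1),manip.current_grip_width(),manip.current_eef_pos()[2].round(4))
    manip.gripper_to(.05); manip.sleep(.1)
    manip.movel(W(0,74.2,320),.2)
    d=wristcam("wrist"); cv2.imwrite("pics/w2.png",d["image"][:,:,::-1])
    for c in (24,36,48,60): print(c,proj(d,[W(35,75,190+c),W(-35,75,190+c)]).round(1).tolist())
s=camera("scene"); cv2.imwrite("pics/s2.png",cv2.resize(s["image"][200:380,195:475,::-1],None,fx=2.5,fy=2.5))
for c in (0,24,36,48,60): print(c,((proj(s,[W(35,67,190+c),W(-35,67,190+c),W(45,-45,34+c)])-[195,200])*2.5).round().tolist())
print(manip.current_clock())
E
```

```text
F0 [ 0.37289471 -0.18505877 -0.92498784] [0.54150645 0.15432285 0.16724497]
w 0.015466728137821815 [-0.65697344 -1.12347802  2.2990069 ]
8 [  7.1   1.4 -10.5] 0.01472197574102701 0.1715
17 [ 6.6 -0.2 -8.6] 0.015430988157716178 0.1804
25 [  8.2   1.1 -12.4] 0.01503105499301814 0.1878
33 [  7.3   0.4 -12. ] 0.0154489472967503 0.1957
41 [ 6.2  0.4 -8.9] 0.015650960869664898 0.2043
24 [[322.2, 182.5], [322.2, 291.5]]
36 [[322.1, 185.0], [322.1, 298.8]]
48 [[322.0, 187.8], [322.0, 306.8]]
60 [[321.8, 190.9], [321.9, 315.6]]
0 [[552.0, 193.0], [527.0, 113.0], [378.0, 344.0]]
24 [[557.0, 171.0], [531.0, 91.0], [379.0, 327.0]]
36 [[560.0, 159.0], [534.0, 79.0], [380.0, 319.0]]
48 [[563.0, 147.0], [536.0, 67.0], [381.0, 310.0]]
60 [[565.0, 135.0], [539.0, 54.0], [381.0, 301.0]]
9.9417
```

```bash
python3 -c "
import cv2,numpy as np
a=cv2.imread('pics/w2.png')[140:340,200:500];b=cv2.imread('pics/s2.png')
a=cv2.resize(a,(675,450));b=b[:450,:700]
b=cv2.resize(b,(533,343));a=cv2.resize(a,(480,320))
o=np.zeros((600,800,3),np.uint8)
o[:257,:400]=cv2.resize(b,(400,257));o[270:590,:480]=a
cv2.imwrite('pics/c2.png',np.vstack([cv2.resize(b,(480,309)),cv2.resize(a,(480,290))]))
"
```

```text
(no output)
```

View pics/s2.png

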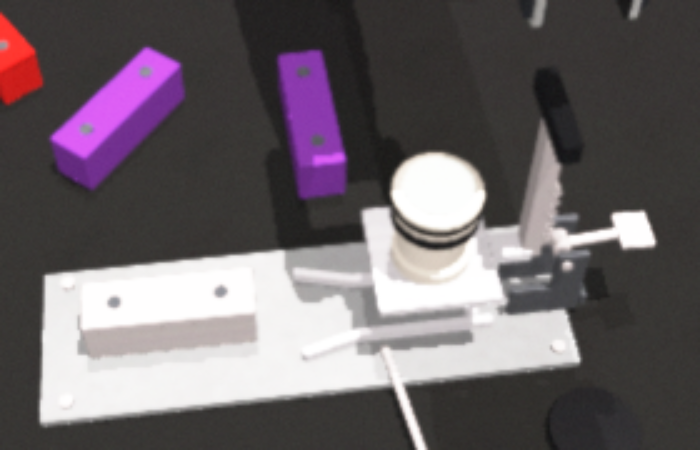

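View pics/w2.png

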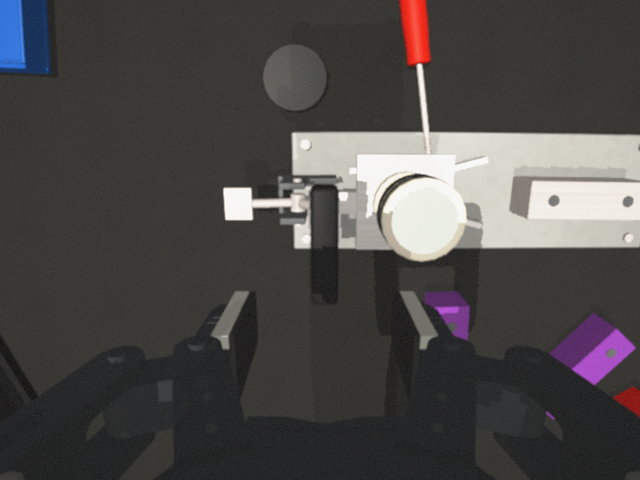

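```bash
python3 - <<'E'
from h import *
q=min((Q(V[2]),Q(V[2]+np.pi)),key=lambda q:abs(planner.inverse_kinematics(W(-1,-292,250),q)[5]))
yd=np.array([-np.sin(V[2]),np.cos(V[2]),0])
manip.move_ptp(W(-1,-292,250),q); manip.gripper_to(.010)
print(manip.current_joint_positions().round(2))
manip.movel(W(-1,-292,80),.2); manip.movel(W(-1,-292,26),.1); manip.sleep(.2)
F0=manip.current_contact_force(); print("F0",F0,manip.current_eef_pos(),W(-1,-292,26),manip.current_clock())
f=lambda: -(manip.current_contact_force()-F0)@yd
y=-292; log=[]
while y<-126:
    y+=5; manip.movel(W(-1,y,26),.06); a=f(); log.append((y,round(a,1)))
    if a>11: break
print(log); print(manip.current_contact_force()-F0,manip.current_clock())
d=camera("scene"); cv2.imwrite("pics/s3.png",cv2.resize(d["image"][200:380,195:475,::-1],None,fx=2.5,fy=2.5))
E
```

```text
[-0.53  0.12  1.74  0.    1.29 -0.6 ]
F0 [-0.29102299  0.00491589  1.27165124] [ 0.56599557 -0.21151657  0.02698736] [ 0.56532576 -0.21115483  0.026     ] 14.1917
[(-287, np.float64(0.7)), (-282, np.float64(0.4)), (-277, np.float64(0.3)), (-272, np.float64(-1.0)), (-267, np.float64(0.5)), (-262, np.float64(0.3)), (-257, np.float64(-0.0)), (-252, np.float64(0.9)), (-247, np.float64(0.4)), (-242, np.float64(-1.4)), (-237, np.float64(0.3)), (-232, np.float64(0.2)), (-227, np.float64(0.9)), (-222, np.float64(-0.1)), (-217, np.float64(-0.3)), (-212, np.float64(0.1)), (-207, np.float64(0.2)), (-202, np.float64(0.4)), (-197, np.float64(0.1)), (-192, np.float64(-0.2)), (-187, np.float64(-0.2)), (-182, np.float64(0.5)), (-177, np.float64(0.6)), (-172, np.float64(0.2)), (-167, np.float64(-0.2)), (-162, np.float64(1.1)), (-157, np.float64(-0.3)), (-152, np.float64(0.1)), (-147, np.float64(-0.9)), (-142, np.float64(0.6)), (-137, np.float64(0.5)), (-132, np.float64(0.5)), (-127, np.float64(-0.6)), (-122, np.float64(0.3))]
[ 0.89113789 -0.21094432 -1.56634004] 22.6917
```

View pics/s3.png

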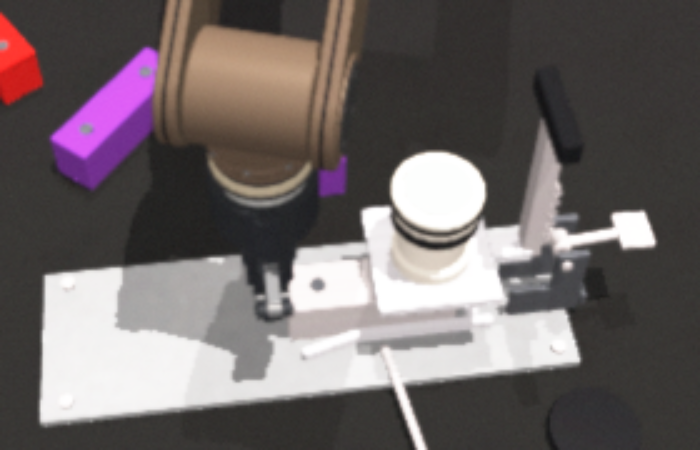

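```bash
python3 - <<'E'
from h import *
yd=np.array([-np.sin(V[2]),np.cos(V[2]),0])
F0=np.array([0.3,0,0]); f=lambda: -np.mean([(manip.current_contact_force()-F0)@yd for _ in range(3)])
y=-122; log=[]; a=0
while y<-94:
    y+=1 if a<4 else .5
    manip.movel(W(-1,y,26),.03); a=f(); log.append((y,round(float(a),1)))
    if a>12.5: break
print(log); t=manip.current_clock()
for _ in range(4): manip.sleep(.15); print(round(float(f()),1),end=" ")
print(manip.current_eef_pos(),W(-1,y,26),t,manip.current_clock())
E
```

```text
[(-121, 0.6), (-120, 2.3), (-119, 1.9), (-118, 1.0), (-117, 0.7), (-116, 1.8), (-115, 0.9), (-114, 2.1), (-113, 1.5), (-112, 3.6), (-111, 7.3), (-110.5, 8.0), (-110.0, 10.2), (-109.5, 10.6), (-109.0, 12.4), (-108.5, 14.3)]
13.4 14.1 14.3 14.3 [ 0.55315026 -0.03184375  0.02675366] [ 0.55249125 -0.02810423  0.026     ] 26.7417 27.3417
```

```bash
cat >> h.py <<'E'
def QT(t,flip=0):
    c,s=np.cos(V[2]),np.sin(V[2]); B=np.array([[c,-s,0],[s,c,0],[0,0,1]])
    a=np.array([-1. if flip else 1.,0,0]); y=np.array([0,-np.sin(t),-np.cos(t)])
    return R.from_matrix(B@np.c_[a,y,np.cross(a,y)]).as_quat()
E
python3 - <<'E'
from h import *
manip.movel(W(-1,-150,26),.15); manip.movel(W(-1,-150,320),.3)
manip.gripper_to(0.0)
d=camera("scene"); cv2.imwrite("pics/s4.png",cv2.resize(d["image"][200:380,195:475,::-1],None,fx=2.5,fy=2.5))
print("pred riser outer top corners (y=-101)",((proj(d,[W(20,-101,56),W(-20,-101,56)])-[195,200])*2.5).round().tolist())
for f in (0,1):
    for z in (320,95,70): 
        j=planner.inverse_kinematics(W(0,152,z),QT(np.radians(18),f)); print(f,z,None if j is None else j.round(2))
print(manip.current_joint_positions().round(2),manip.current_clock())
E
```

```text
pred riser outer top corners (y=-101) [[300.0, 307.0], [294.0, 262.0]]
0 320 [ 0.36  0.1   1.65 -0.3   1.49  0.33]
0 95 [ 0.36  0.31  1.84 -0.34  1.11  0.46]
0 70 [ 0.36  0.35  1.84 -0.34  1.07  0.48]
1 320 [ 0.36  0.1   1.65 -0.3   1.49 -2.81]
1 95 [ 0.36  0.31  1.84 -0.34  1.11 -2.68]
1 70 [ 0.36  0.35  1.84 -0.34  1.07 -2.66]
[-0.31 -0.02  1.76  0.    1.41 -0.38] 29.2083
```

View pics/s4.png

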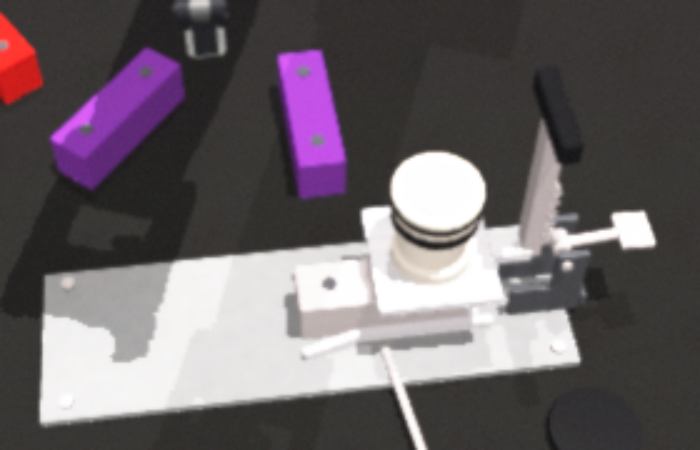

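```bash
python3 - <<'E'
from h import *
q=QT(np.radians(18))
manip.move_ptp(W(0,152,320),q); manip.movel(W(0,152,105),.2); manip.sleep(.2)
F0=manip.current_contact_force(); f=lambda: float(np.mean([manip.current_contact_force()[2] for _ in range(3)])-F0[2])
print(F0,manip.current_eef_pos(),W(0,152,105),manip.current_clock())
z=98; log=[]; manip.movel(W(0,152,z),.08)
while z>64:
    z-=1; manip.movel(W(0,152,z),.03); a=f(); log.append((z,round(a,1),round(float(manip.current_eef_pos()[2])*1e3,1)))
    if a>11: break
print(log)
manip.sleep(.6); print(f(),manip.current_clock())
d=camera("scene"); cv2.imwrite("pics/s5.png",cv2.resize(d["image"][200:380,195:475,::-1],None,fx=2.5,fy=2.5))
E
```

```text
[ 0.04325823  0.32126237 -0.23135318] [0.53601321 0.23213273 0.10635138] [0.53526869 0.23182775 0.105     ] 31.8083
[(97, -0.0, 96.9), (96, -0.5, 95.9), (95, 0.2, 94.9), (94, 0.3, 93.9), (93, 0.1, 92.9), (92, 0.9, 91.9), (91, 0.5, 90.9), (90, -0.9, 89.9), (89, 0.5, 88.9), (88, 0.9, 87.9), (87, 0.9, 87.1), (86, 2.9, 86.5), (85, 5.5, 85.5), (84, 4.6, 84.3), (83, 4.3, 83.2), (82, 4.3, 82.0), (81, 3.3, 80.8), (80, 2.6, 79.7), (79, 2.1, 78.6), (78, 0.7, 77.4), (77, 2.3, 76.8), (76, 1.3, 75.9), (75, 2.3, 74.9), (74, 3.0, 74.1), (73, 6.5, 73.9), (72, 9.3, 73.8), (71, 12.6, 73.6)]
12.556345451074069 39.4083
```

View pics/s5.png

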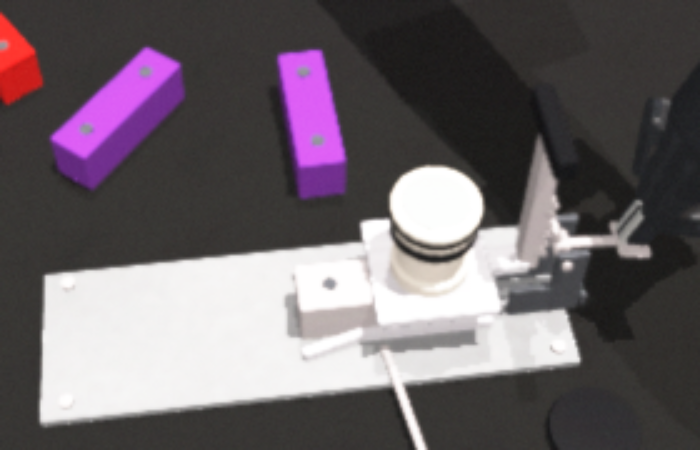

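```bash
python3 - <<'E'
from h import *
manip.movel(W(0,152,105),.05); manip.movel(W(0,165,320),.2); manip.sleep(.5)
d=camera("scene"); cv2.imwrite("pics/s6.png",cv2.resize(d["image"][200:380,195:475,::-1],None,fx=2.5,fy=2.5))
a=cv2.imread("pics/s5.png")[100:400,280:500].astype(int);b=cv2.imread("pics/s6.png")[100:400,280:500].astype(int); print("diff in stage area",abs(a-b).mean())
for c in (12,24,32,36): print(c,((proj(d,[W(45,-45,34+c),W(-35,67,190+c)])-[195,200])*2.5).round().tolist())
print(manip.current_contact_force(),manip.current_clock())
E
```

```text
diff in stage area 1.553080808080808
12 [[379.0, 336.0], [529.0, 102.0]]
24 [[379.0, 327.0], [531.0, 91.0]]
32 [[380.0, 322.0], [533.0, 83.0]]
36 [[380.0, 319.0], [534.0, 79.0]]
[ 0.24907784  0.09521239 -0.19603284] 42.0667
```

View pics/s6.png

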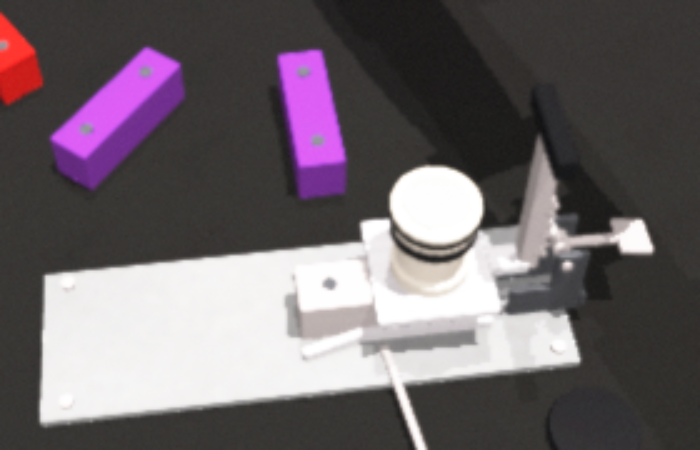

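The stage rests on the riser: the handle corner is at about (533,85) against a prediction of (533,83) for a reading of 32 mm. The pad has swung back up and the riser has not moved, so I am handing in.

```bash
python3 -c "
from h import *
workorder.close_job(); print(manip.current_clock())"
```

```text
the job is handed in; nothing more can be done
the job is handed in; nothing more can be done
```

The job is done and handed in at about 42 s on the robot's clock, under the 64 s limit. All the checks below agree, but no verdict is reported.

- **Raising:** I pulled the handle up about 37 mm past the clicks. After I let go, the stage stayed up in the pictures. The later 16 mm drop onto the riser suggests it had been held at 0.048.
- **Seating the riser:** I pushed it along the channel until it met the stop, then held a steady push of about 14 N (tool reading) for 0.6 s. Sliding friction looked like 1 to 2 N, so I put the force on the stop at about 12 N. I did not measure that directly. The riser's centre came out at about stand y -36 mm, inside the allowed range.
- **Releasing the pawl:** I pressed the tail pad about 13 to 14 mm down to its end stop, with 12.6 N at most.
- **Last picture:** the stage rests at about 32 mm, the riser has not moved, the pad is back up, and the arm is clear with a force reading near 0. In that view, the bench items I could see had not moved; I did not check the others.

One doubt remained along the way. The first camera fit put the starting height at about 6 mm, between tooth 0 and tooth 1. I chose a pull that would work for either, and it turned out to be tooth 1. The arm also lagged its commanded position by 2 to 4 mm under load, so the actual lift was 37 mm against 41 mm commanded.

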